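# Open the lamp house of the microscope illuminator

## Task

Take the cover off the small lamp house so that its lamp can be changed: push the snap tab at the cover's front edge inward until the cover springs up, without forcing the tab, and let the tab go. Then lift the cover off by its rib and lay it gently, flat and right way up, on the middle of the rubber mat. Do not pry the cover and leave the other things on the bench where they are.

Things in the scene. Friction and masses are not known exactly. Their poses are not given: they have to be found in the camera images.
- housing: lamp house: white open-topped box fixed to the bench, 168 (x) x 120 (y) mm, wall tops 90 mm above the bench; a lip along its rear wall reaches 97 mm. Origin: on the bench, under the middle of the seated cover. Its -x axis points out of the front, the end with the snap tab (front wall's outer face at x = -80 mm), +x to the rear, z up. Its yaw differs from start to start.
- cover: loose grey plate, 140 (x) x 100 (y) x 5 mm, about 0.12 kg, in the top of the lamp house, underside 85 mm above the bench, axes parallel to the housing's. Origin: centre of its flat underside. Its front is held by two hooks of the snap tab, which stands in a T-shaped cut in its front edge. Once freed, sprung pins lift the front about 13 mm (it leans 0.1 rad) and it stays up with the tab let go.
- cover_front (a point): middle of the cover's front edge, at its top face, 70 mm in front of the cover's origin; 90 mm above the bench when latched, about 103 mm when sprung up
- cover_rib (a point): middle of the upright grip rib on the cover: 60 mm along x, 14 mm thick in y (grasp across this), top 24 mm above the cover's top face. This point lies 10 mm behind (+x of) the cover's origin, 17 mm above its underside and 12 mm above its top face
- tab (a joint): snap tab, a grey springy tongue that gives inward (to the housing's +x) by the joint value in m, staying upright. 0 = at rest, hooks over the cover; the hooks are clear of it from 7 to 8 mm (0.007 to 0.008); hard stop at 9.5 mm. Springs back by itself. It takes about 3 N to start, 8 to 12 N to free the cover, about 10 N to hold at the stop; it breaks above 20 N.
- tab_front (a point): on the tongue's outer (-x) face, mid-width, 28 mm above the cover's top face. At this height a rigid rounded push pad, 26 mm wide, 10 mm high, stands out to -x on a stem; how far differs from unit to unit: its crest is 10 to 32 mm in front of this point. Push it level to +x, 8 mm to free the cover, 9.5 mm to the stop, fingertips 15 to 22 mm above the cover's top face (the front springs up 13 mm).
- mat: pale grey rubber mat fixed on the bench, 180 (x) x 240 (y) x 4 mm, beyond the front of the lamp house. Origin: centre of its underside; its top is 4 mm above the bench
- slide_rack: wooden rack 50 x 200 mm with a row of glass slides, 70 mm high; leave alone. Origin: centre of its underside
- oil_bottle: small amber bottle with a black cap, 34 mm across, 70 mm high; leave alone. Origin: centre of its underside
- eyepiece: black eyepiece standing upright, 38 mm across, 46 mm high; leave alone. Origin: centre of its underside
- dish: shallow glass dish, 86 mm across, 18 mm high; leave alone. Origin: centre of its underside
- cover_rear (a point): middle of the cover's rear edge, on its underside. Two tongues on this edge, 8 mm long, reach 6 mm under the housing's rear lip: with the front sprung up, draw the cover about 10 to 13 mm towards the housing's front (-x), raising it a few mm, so that the tongues leave the lip; then lift.
There are look-alikes about, which are no part of the job. Leave any blue or orange look-alike of the cover alone.

How it is judged:
By the outcome, as a careful person would: the job done as asked, in the order asked, and still so for the second after the job is handed in, with the robot touching nothing.
It also fails if it takes over 72 s, if anything falls off the work surface, if the arm or the gripper's body presses on something with over 40 N, if the wrist force passes 120 N, or if a joint passes its speed limit or range.

## Robot

A 7-joint arm with a two-finger parallel gripper is mounted at the origin on the work surface. World frame = base frame: x ahead of the robot, y to its left, z up, the work surface at z = 0. Lengths are in mm, angles in rad, forces in N, time in s.
With the tool pointing down it reaches from about 400 to 875 mm from the base axis. Payload 4.4 kg.
Tool frame: the origin (TCP) lies midway between the tips of the shut fingers; the grasp point (between the pads) lies 19 mm behind it (ctrl.pinch_z is the distance from the TCP to the grasp point, in mm); z points along the fingers, y is the line along which they close (so a half turn about z gives the same grasp; the last joint's range is limited). The gripper opens to 85 mm and grips with 20 to 120 N. Pads are 22 mm wide; open, the fingers measure 114 mm over their backs; the gripper's body (76 mm by 85 mm) begins 54 mm behind the grasp point. The pads swing forward as they close: fully open they stand 13 mm farther back than shut.
Start: joints at [1.191, 0.628, 0.038, 1.517, -0.027, 0.996, -0.02], TCP at [200.668, -618.264, 193.913] pointing down, gripper open.
Joint ranges: [-3.06, 3.06], [-0.37, 2.12], [-1.25, 1.32], [0.18, 2.47], [-1.1, 4.24], [0.23, 1.98], [-2.94, 2.94]. Speed limits (rad/s): [2.57, 2.57, 3.14, 3.14, 3.14, 3.14, 3.14].

## Interface

Orientations are given as [roll, pitch, yaw] about the fixed x, y, z axes, in that order (R = Rz(yaw) Ry(pitch) Rx(roll)).
In Python, from cell import read_state, cams, order, ctrl gives the robot as it stands.
- The arm moves only by the tool move_arm, never from a script. Its argument "targets" is text: rows parted by semicolons, each of 7 numbers parted by spaces: the gripper's target within -1 to 1 (fully open at 1, half-way at 0, shut at -1), then the shift along the tool's x, y, z in cm, then the turn, a rotation vector about the tool's x, y, z in degrees. A call has 1 to 5 rows; each row shifts and turns the commanded pose from where the row before left it, along the tool's axes as they then stand; what a row does not reach is not made up. A row lasts 1/12 s, in which the tool goes at most 41.7 mm and 7.16 degrees, less where a joint would pass 70% of its speed; a pose out of reach is approached as far as the arm can. A call with a gripper value outside its range is refused whole. The fingers move at their own pace and stop on an object; the grip force is fixed at half the most. Time passes only in rows, so rows that do not move let the fingers close. It gives the time, the measured TCP pose, the force, the opening and the grip force at its end, in the units of the state.
- read_state(): the state, without advancing time (a new reading comes with each control period).
- cams.get_image(name): name is "scene" or "top" or "wrist"; returns a dict with "color" (384x512x3 uint8, red, green, blue), "fovy" (degrees; the focal length in pixels is half the picture's height over the tangent of half this angle, whatever the lens; pixels are square), "cx", "cy" (the principal point, pixels), "k1" (the pictures are not rectified: a ray, as slopes to the right and down, at radius r is drawn at 1 + k1 r^2 times it, then the intrinsics apply), "rvec" (rotation vector, rad) and "tvec" (3), from world to camera coordinates, as OpenCV has them. Camera axes: x right, y down, z forward; pixel columns grow to the right and rows downward; lengths in mm; the calibration is good to about 2 mm. A picture is of the moment at which its call begins. There is no depth.
- order.finish_job(): hands the job in; it is judged then, once.
The state is a dict: "clock": time; "qpos": joint angles; "qd": joint speeds; "tau": joint torques, N m; "eef_pos": TCP position; "tool_rot": TCP orientation; "force": force on the tool from outside, world axes, zero at the start; "torque": the same for the moment, N m; "width": finger opening in mm; "gripper_force": force on a finger pad.
Only numpy, scipy, OpenCV 4.12 (cv2) and the standard library are available. Lean on these libraries where they do the work, as an engineer would, in place of code of your own. Each camera call takes 0.05 s, during which the arm holds its last target. There are 200 camera calls.

## Working session

There is one attempt and no reset: what is moved stays moved. The work goes in short steps, Python scripts to look and compute and a tool call to move; the robot and the scene stay as the last step left them, time stands still between calls to the robot, and variables do not carry over. Pictures are saved under pics/ and viewed, at most 10 in all, crops included, and the job is handed in when it is done.

Besides the shell and the picture viewer there is one more tool, called after ">>>" in YAML: its name, and indented under it one key for each argument. move_arm: Moves the arm, as the interface text tells. Its arguments: {"type":"object","properties":{"targets":{"type":"string"}},"required":["targets"]}

```bash
mkdir -p pics; ls; cat > h.py <<'E'
import numpy as np, cv2
from cell import read_state, cams, order, ctrl
def snap(n,f):
    d=cams.get_image(n); cv2.imwrite(f'pics/{f}.png',d['color'][:,:,::-1]); np.save(f'pics/{f}.npy',d,allow_pickle=True); return d
def load(f): return np.load(f'pics/{f}.npy',allow_pickle=True).item()
def K(d):
    h,w=d['color'].shape[:2]; f=h/2/np.tan(np.radians(d['fovy'])/2)
    return np.array([[f,0,d['cx']],[0,f,d['cy']],[0,0,1]]),np.array([d['k1'],0,0,0.])
def ray(d,uv):
    k,D=K(d); R=cv2.Rodrigues(np.array(d['rvec'],float))[0]; t=np.array(d['tvec'],float).ravel()
    p=cv2.undistortPoints(np.array(uv,float).reshape(-1,1,2),k,D).reshape(-1,2)
    return -R.T@t, np.c_[p,np.ones(len(p))]@R
def atz(d,uv,z):
    c,r=ray(d,uv); return c+r*((np.asarray(z)-c[2])/r[:,2])[:,None]
def proj(d,P):
    k,D=K(d); return cv2.projectPoints(np.array(P,float).reshape(-1,1,3),np.array(d['rvec'],float),np.array(d['tvec'],float),k,D)[0].reshape(-1,2)
E
python3 - <<'E'
from h import *
a=snap('scene','s0');b=snap('top','t0')
for d in(a,b): print(d['fovy'],d['k1'],ray(d,[[256,192]]))
s=read_state();print(s)
im=np.hstack([a['color'],b['color']])
E
```

```text
pics
44.54231407189065 -0.016223291390295817 (array([1068.22459346, -383.30422848,  950.2348794 ]), array([[-0.45343809,  0.40998224, -0.79146372]]))
53.62567179540973 -0.02509702003182592 (array([ 512.38524991,   83.35595944, 1105.57161473]), array([[ 0.05452232, -0.05502156, -0.99747017]]))
{'clock': 0.1, 'qpos': array([ 1.19120229,  0.62925101,  0.03843878,  1.5182669 , -0.02701278,
        0.99629083, -0.01998663]), 'qd': array([ 0.00117171, -0.00201483,  0.00049014, -0.00454511, -0.00123222,
       -0.00020569,  0.00012669]), 'tau': array([ 2.92120632e-03, -5.64533830e+01,  1.23047076e+00, -1.93974191e+01,
        1.12980188e-02,  5.45478018e-03,  3.49676350e-05]), 'eef_pos': array([ 200.4798676 , -617.65865554,  193.08303608]), 'tool_rot': array([-3.13989411e+00,  2.63377106e-06,  3.13805311e-01]), 'force': array([-0.79945252,  1.1206196 , -0.93383407]), 'torque': array([ 0.01279196, -0.01520566, -0.00120435]), 'gripper_force': 0.0, 'width': 85.04649766346252}
```

View pics/s0.png

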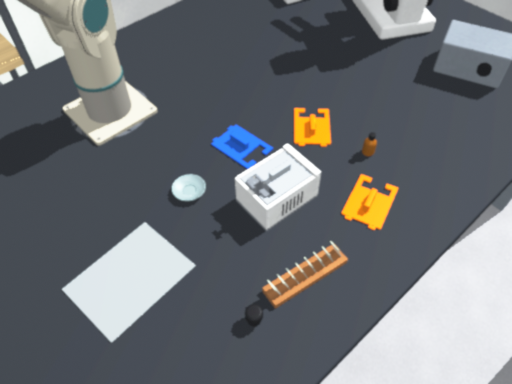

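View pics/t0.png

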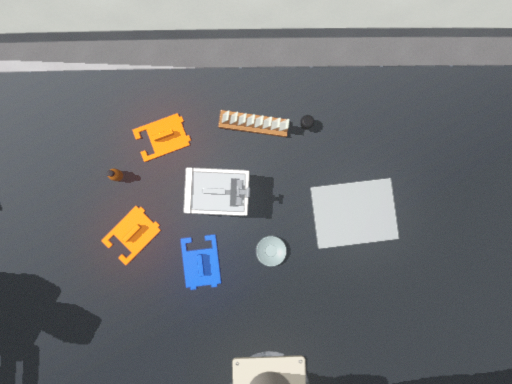

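The top view shows the lamp house at about (217,191) with the tab at the right end (~(247,191)). The mat is at (354,213), the dish at (271,251), the rack at (254,123), and the look-alikes are blue and orange. Next I'll zoom in.

```bash
python3 - <<'E'
from h import *
a=load('s0');b=load('t0')
A=cv2.resize(a['color'][140:230,225:330],None,fx=5,fy=5,interpolation=cv2.INTER_CUBIC)
B=cv2.resize(b['color'][160:222,175:295],None,fx=6,fy=6,interpolation=cv2.INTER_CUBIC)
cv2.imwrite('pics/c1.png',A[:,:,::-1]);cv2.imwrite('pics/c2.png',B[:,:,::-1])
# mat + housing contour
im=b['color'].astype(int)
for lo,roi in ((120,(300,170,405,255)),(170,(175,160,260,225))):
    x0,y0,x1,y1=roi; m=(im[y0:y1,x0:x1].min(2)>lo).astype(np.uint8)
    c=max(cv2.findContours(m,cv2.RETR_EXTERNAL,cv2.CHAIN_APPROX_NONE)[0],key=cv2.contourArea)
    r=cv2.minAreaRect(c); bx=cv2.boxPoints(r)+[x0,y0]; print(r,bx.tolist())
    z=4 if lo==120 else 92
    P=atz(b,bx,z); print(P.round(1).tolist(),P.mean(0),[np.linalg.norm(P[i]-P[i-1]).round(1) for i in range(4)])
E
```

```text
((54.192317962646484, 42.53845977783203), (62.8856086730957, 82.35906219482422), 82.87498474121094) [[309.4307804107666, 186.44615364074707], [391.1538543701172, 176.23076820373535], [398.953857421875, 238.63076782226562], [317.2307815551758, 248.84615325927734]]
[[585.2, -134.0, 4.0], [609.9, -377.6, 4.0], [426.2, -392.6, 4.0], [403.5, -150.7, 4.0]] [ 506.20510975 -263.74669238    4.        ] [np.float64(182.5), np.float64(244.8), np.float64(184.2), np.float64(242.9)]
((40.943443298339844, 31.18778419494629), (64.21295166015625, 45.852806091308594), 2.726310968399048) [[182.78281021118164, 212.56108856201172], [184.96380233764648, 166.76018142700195], [249.1040802001953, 169.81447982788086], [246.92308044433594, 215.61538696289062]]
[[517.6, 223.5, 92.0], [639.8, 215.8, 92.0], [627.8, 44.4, 92.0], [505.3, 53.3, 92.0]] [572.64796894 134.26166082  92.        ] [np.float64(170.7), np.float64(122.4), np.float64(171.8), np.float64(122.8)]
```

View pics/c1.png

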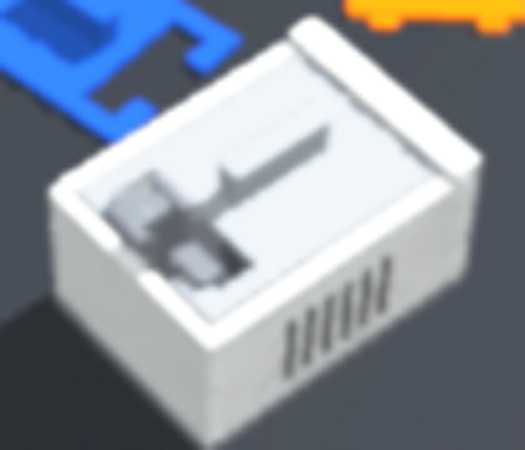

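View pics/c2.png

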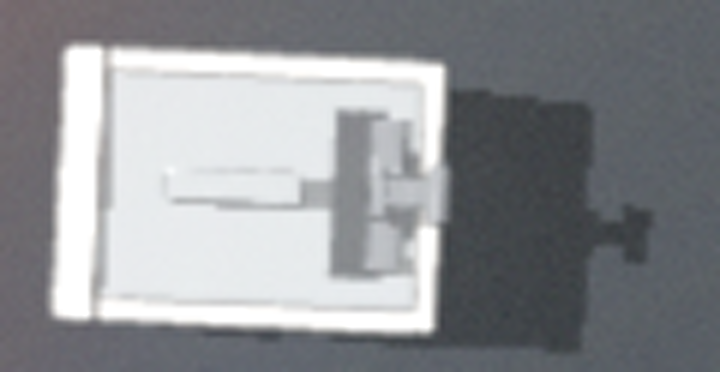

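The crops show the rib top at top-view pixels (202–225, 191) and the pad's front edge at about u=249.5, v=188–197. The front of the house faces world -y. Next I'll convert these to positions and plan the approach.

```bash
cat >> h.py <<'E'
YAW=1.5; O=np.array([572.3,130.,0.])
def hou(P):
    u=np.array([np.cos(YAW),np.sin(YAW)]); d=np.atleast_2d(P)[:,:2]-O[:2]
    return np.c_[d@u, d@np.array([-u[1],u[0]])]
def todo(target,yaw):
    s=read_state(); p=s['eef_pos']; y=s['tool_rot'][2]; d=np.array(target)-p
    from scipy.spatial.transform import Rotation as Rr
    R=Rr.from_euler('xyz',s['tool_rot']).as_matrix(); Rt=Rr.from_euler('xyz',[np.pi,0,yaw]).as_matrix()
    print('t',round(s['clock'],2),'pos',p.round(1),'rot',s['tool_rot'].round(4),'F',s['force'].round(1),'w',round(s['width'],1))
    print('tool shift cm',(R.T@d/10).round(2),'turn deg',np.degrees(Rr.from_matrix(R.T@Rt).as_rotvec()).round(2))
E
python3 - <<'E'
from h import *
b=load('t0');a=load('s0')
P=atz(b,[[249.5,188],[249.5,197]],118);print(P,hou(P))
P=atz(b,[[202.2,190.8],[225.3,191.5]],114);print(P,hou(P), hou(P).mean(0))
u=np.array([np.cos(YAW),np.sin(YAW)]);v=np.array([-u[1],u[0]])
def W(x,y,z): return [*(O[:2]+u*x+v*y),z]
print('scene crop proj pad',(proj(a,[W(-82,-13,123),W(-82,13,123),W(-80,-60,90),W(-80,60,90),W(88,60,97),W(88,-60,97),W(-20,0,114),W(40,0,114)])-[225,140])*5)
for n,o in (('dish',[[271,251]]),('rack',[[254,123]]),('eyep',[[307,122]])): print(n,atz(b,o,20))
t=np.array(W(-115,0,190));print(t)
todo(t,YAW)
# row plan
p=read_state()['eef_pos'];y=read_state()['tool_rot'][2];N=20;d=(t-p)/N
for i in range(N):
    print(i,(np.array([d[0]*np.cos(y)+d[1]*np.sin(y),d[0]*np.sin(y)-d[1]*np.cos(y)])/10).round(2))
    if i<10:y+=np.radians(6.8)
E
```

```text
[[577.20106697  45.562637   118.        ]
 [553.72798878  46.15686647 118.        ]] [[-83.87915851 -10.86165251]
 [-84.94683746  12.59465944]]
[[572.99170761 169.06200233 114.        ]
 [569.76149061 108.87840966 114.        ]] [[ 39.01308095   2.07316187]
 [-21.24824752   1.0380682 ]] [8.88241671 1.55561503]
scene crop proj pad [[135.93546092 238.47926085]
 [100.31693475 203.68573724]
 [205.55440974 344.98103967]
 [ 44.82298963 185.94460578]
 [311.59129534  12.9880313 ]
 [477.95788753 154.60982514]
 [223.15605893 167.10337064]
 [320.25105832 105.68475154]]
dish [[402.65168231 -14.84532723  20.        ]]
rack [[771.91721452  23.9899684   20.        ]]
eyep [[ 772.06128921 -130.32785919   20.        ]]
[564.16522181  15.28807654 190.        ]
t 0.1 pos [ 200.5 -617.7  193.1] rot [-3.1399  0.      0.3138] F [-0.8  1.1 -0.9] w 85.0
tool shift cm [ 54.13 -48.98   0.39] turn deg [-9.000e-02 -6.000e-02 -6.796e+01]
0 [ 2.71 -2.45]
1 [ 2.98 -2.11]
2 [ 3.21 -1.74]
3 [ 3.39 -1.35]
4 [ 3.53 -0.94]
5 [ 3.61 -0.52]
6 [ 3.65 -0.09]
7 [3.63 0.35]
8 [3.57 0.78]
9 [3.45 1.19]
10 [3.28 1.59]
11 [3.28 1.59]
12 [3.28 1.59]
13 [3.28 1.59]
14 [3.28 1.59]
15 [3.28 1.59]
16 [3.28 1.59]
17 [3.28 1.59]
18 [3.28 1.59]
19 [3.28 1.59]
```

>>> move_arm:
  targets: "-1 2.7 -2.45 0 0 0 -6.8; -1 3 -2.1 0 0 0 -6.8; -1 3.2 -1.75 0 0 0 -6.8; -1 3.4 -1.35 0 0 0 -6.8; -1 3.5 -0.95 0 0 0 -6.8"

```text
clock: 0.52
eef_pos: [292.0, -458.2, 193.6]
tool_rot: [-3.141, -0.0, 0.913]
force: [0.6, 0.3, 0.1]
width: 25.5
gripper_force: 0.0
```

>>> move_arm:
  targets: "-1 3.6 -0.5 0 0 0 -6.8; -1 3.65 -0.1 0 0 0 -6.8; -1 3.65 0.35 0 0 0 -6.8; -1 3.55 0.8 0 0 0 -6.8; -1 3.45 1.2 0 0 0 -6.8"

```text
clock: 0.93
eef_pos: [383.1, -300.5, 193.9]
tool_rot: [-3.141, 0.0, 1.506]
force: [0.6, -1.4, -0.8]
width: 0.2
gripper_force: 0.0
```

>>> move_arm:
  targets: "-1 3.3 1.6 0 0 0 0; -1 3.3 1.6 0 0 0 0; -1 3.3 1.6 0 0 0 0; -1 3.3 1.6 0 0 0 0; -1 3.3 1.6 0 0 0 0"

```text
clock: 1.35
eef_pos: [474.4, -141.5, 193.8]
tool_rot: [-3.141, 0.0, 1.5]
force: [1.5, 0.2, 0.0]
width: -0.0
gripper_force: 0.0
```

```bash
python3 - <<'E'
from h import *
todo([564.2,15.3,190],YAW); print(read_state()['qpos'].round(2))
E
```

```text
t 1.35 pos [ 474.4 -141.5  193.8] rot [-3.1412e+00  1.0000e-04  1.5003e+00] F [1.5 0.2 0. ] w -0.0
tool shift cm [16.28  7.85  0.37] turn deg [-0.02  0.    0.02]
[ 0.48  0.42 -0.34  1.93  0.19  0.81 -0.04]
```

>>> move_arm:
  targets: "-1 3.3 1.6 0 0 0 0; -1 3.3 1.6 0 0 0 0; -1 3.3 1.6 0 0 0 0; -1 3.3 1.6 0 0 0 0; -1 3 1.5 0 0 0 0"

```text
clock: 1.77
eef_pos: [564.8, 15.3, 193.7]
tool_rot: [-3.141, -0.0, 1.502]
force: [0.4, -0.2, 0.5]
width: 0.3
gripper_force: 0.0
```

```bash
python3 - <<'E'
from h import *
todo([564.2,15.3,190],YAW); w=snap('wrist','w0')
cv2.imwrite('pics/w0b.png',cv2.resize(w['color'],(800,600),interpolation=cv2.INTER_CUBIC)[:,:,::-1])
print(ray(w,[[256,192]]))
u=np.array([np.cos(YAW),np.sin(YAW)]);v=np.array([-u[1],u[0]])
def W(x,y,z): return [*(O[:2]+u*x+v*y),z]
s=800/512
print((proj(w,[W(-83,-13,118),W(-83,13,118),W(-80,-60,90),W(-80,60,90),W(-20,0,114),W(40,0,114)])*s).round(0))
E
```

```text
t 1.77 pos [564.8  15.3 193.7] rot [-3.1411e+00 -3.0000e-04  1.5015e+00] F [ 0.4 -0.2  0.5] w 0.3
tool shift cm [-0.   -0.06  0.37] turn deg [-0.03 -0.02  0.09]
(array([571.20439778,  97.57808539, 373.38971503]), array([[-0.02145967, -0.31232861, -0.94976296]]))
[[420. 244.]
 [375. 244.]
 [493. 231.]
 [303. 231.]
 [398. 128.]
 [398.   4.]]
```

View pics/w0b.png

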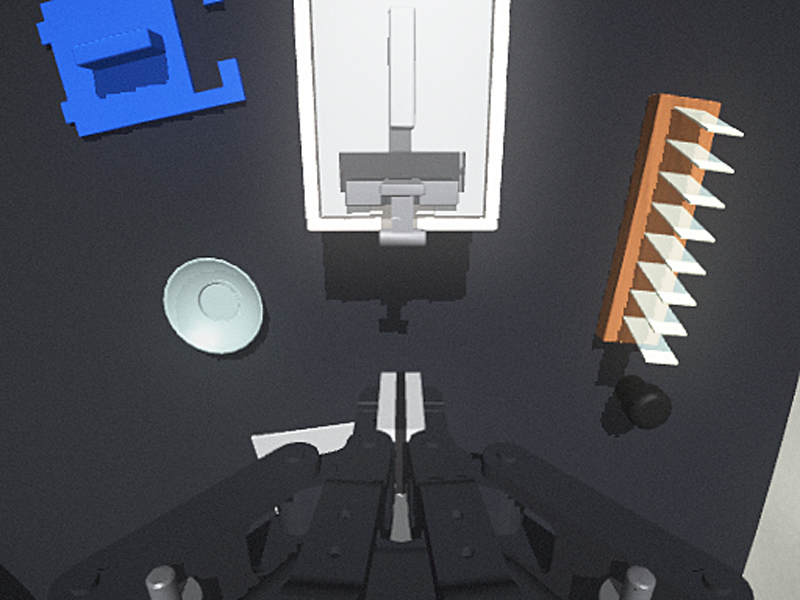

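In the wrist view the pad is at (381–425, 232–245), matching the predicted crest at x ≈ -83. The rib, pad and fingers all line up at u≈401, and yaw is good. Next I'll descend in front of the pad.

>>> move_arm:
  targets: "-1 0 0 3 0 0 0; -1 0 0 3 0 0 0; -1 0 0 2.5 0 0 0; -1 0.8 0 0 0 0 0; -1 0.7 0 0 0 0 0"

```text
clock: 2.23
eef_pos: [564.2, 28.1, 108.0]
tool_rot: [-3.138, 0.0, 1.5]
force: [0.5, -0.1, 0.8]
width: -0.3
gripper_force: 0.0
```

>>> move_arm:
  targets: "-1 0.1 0 0 0 0 0; -1 0.1 0 0 0 0 0; -1 0.1 0 0 0 0 0"

```text
clock: 2.48
eef_pos: [566.8, 31.3, 110.6]
tool_rot: [3.138, -0.0, 1.501]
force: [0.5, -0.5, 0.3]
width: -0.0
gripper_force: 0.0
```

>>> move_arm:
  targets: "-1 0 0 0 0 0 0; -1 0 0 0 0 0 0"

```text
clock: 2.65
eef_pos: [566.1, 30.7, 109.8]
tool_rot: [3.14, 0.0, 1.5]
force: [0.4, -0.7, 0.2]
width: 0.3
gripper_force: 0.0
```

```bash
python3 - <<'E'
from h import *
todo([567,50,108],YAW); print(hou(read_state()['eef_pos']))
w=snap('wrist','w1'); c=w['color'][100:260,170:350]
cv2.imwrite('pics/w1c.png',cv2.resize(c,None,fx=4,fy=3.75,interpolation=cv2.INTER_CUBIC)[:,:,::-1])
todo([567,50,108],YAW)
E
```

```text
t 2.65 pos [566.1  30.7 109.8] rot [3.14   0.     1.5003] F [ 0.4 -0.7  0.2] w 0.3
tool shift cm [ 1.94 -0.04  0.18] turn deg [0.09 0.   0.02]
[[-99.52493026  -0.81134689]]
t 2.7 pos [565.9  30.5 109.6] rot [3.1404e+00 1.0000e-04 1.5001e+00] F [ 0.2 -0.1  0.8] w -0.2
tool shift cm [ 1.95 -0.03  0.16] turn deg [0.07 0.01 0.01]
```

View pics/w1c.png

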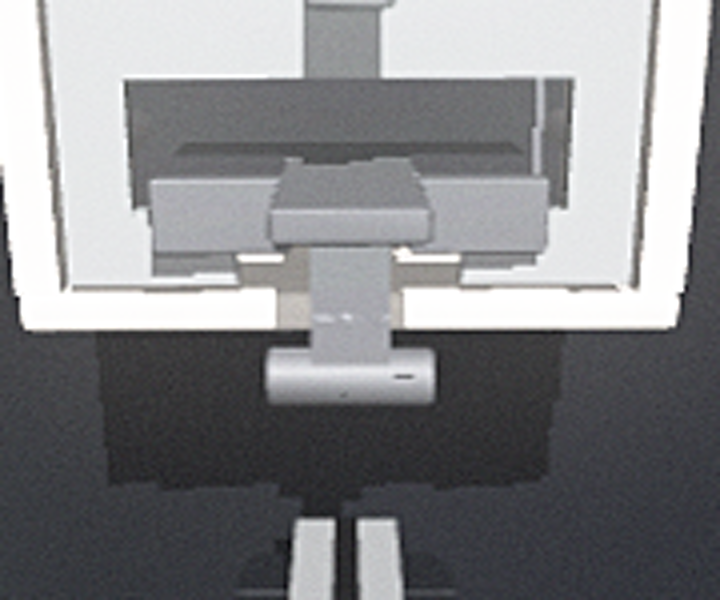

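The pad is centred (350) on the fingers (346) and there is still a gap. I'll creep in.

>>> move_arm:
  targets: "-1 0.1 0 0 0 0 0; -1 0.1 0 0 0 0 0; -1 0.1 0 0 0 0 0; -1 0.1 0 0 0 0 0; -1 0 0 0 0 0 0"

```text
clock: 3.12
eef_pos: [565.8, 35.3, 108.9]
tool_rot: [-3.142, -0.0, 1.501]
force: [-0.1, -0.3, 0.4]
width: 0.4
gripper_force: 0.0
```

>>> move_arm:
  targets: "-1 0.1 0 0 0 0 0; -1 0.1 0 0 0 0 0; -1 0.1 0 0 0 0 0; -1 0 0 0 0 0 0"

```text
clock: 3.45
eef_pos: [566.1, 38.3, 109.0]
tool_rot: [3.141, -0.0, 1.501]
force: [0.7, -0.9, 0.1]
width: 0.1
gripper_force: 0.0
```

>>> move_arm:
  targets: "-1 0.1 0 0 0 0 0; -1 0.1 0 0 0 0 0; -1 0.1 0 0 0 0 0; -1 0 0 0 0 0 0"

```text
clock: 3.78
eef_pos: [566.3, 41.2, 109.0]
tool_rot: [3.141, -0.0, 1.501]
force: [0.1, 0.5, 0.6]
width: -0.1
gripper_force: 0.0
```

>>> move_arm:
  targets: "-1 0.1 0 0 0 0 0; -1 0.1 0 0 0 0 0; -1 0 0 0 0 0 0; -1 0 0 0 0 0 0"

```text
clock: 4.12
eef_pos: [566.4, 43.0, 108.9]
tool_rot: [3.142, -0.0, 1.501]
force: [-0.6, 0.4, -0.2]
width: 0.0
gripper_force: 0.0
```

>>> move_arm:
  targets: "-1 0.1 0 0 0 0 0; -1 0.1 0 0 0 0 0; -1 0 0 0 0 0 0; -1 0 0 0 0 0 0"

```text
clock: 4.45
eef_pos: [566.6, 45.0, 109.0]
tool_rot: [3.141, -0.0, 1.501]
force: [-0.1, -1.2, -0.4]
width: 0.3
gripper_force: 0.0
```

>>> move_arm:
  targets: "-1 0.1 0 0 0 0 0; -1 0.1 0 0 0 0 0; -1 0 0 0 0 0 0"

```text
clock: 4.7
eef_pos: [566.7, 47.2, 108.9]
tool_rot: [3.141, -0.0, 1.501]
force: [-0.2, 0.6, -0.2]
width: 0.2
gripper_force: 0.0
```

>>> move_arm:
  targets: "-1 0.1 0 0 0 0 0; -1 0.1 0 0 0 0 0; -1 0 0 0 0 0 0"

```text
clock: 4.95
eef_pos: [566.8, 49.2, 108.9]
tool_rot: [3.142, -0.0, 1.501]
force: [0.6, 0.8, 0.8]
width: 0.0
gripper_force: 0.0
```

```bash
python3 - <<'E'
from h import *
w=snap('wrist','w2'); c=w['color'][60:260,150:370]
cv2.imwrite('pics/w2c.png',cv2.resize(c,None,fx=3,fy=3,interpolation=cv2.INTER_CUBIC)[:,:,::-1])
todo([567,50,108],YAW)
E
```

```text
t 5.0 pos [566.8  49.  108.9] rot [ 3.1416e+00 -1.0000e-04  1.5008e+00] F [0.3 0.2 0.7] w -0.0
tool shift cm [0.1  0.01 0.09] turn deg [ 0.   -0.    0.05]
```

View pics/w2c.png

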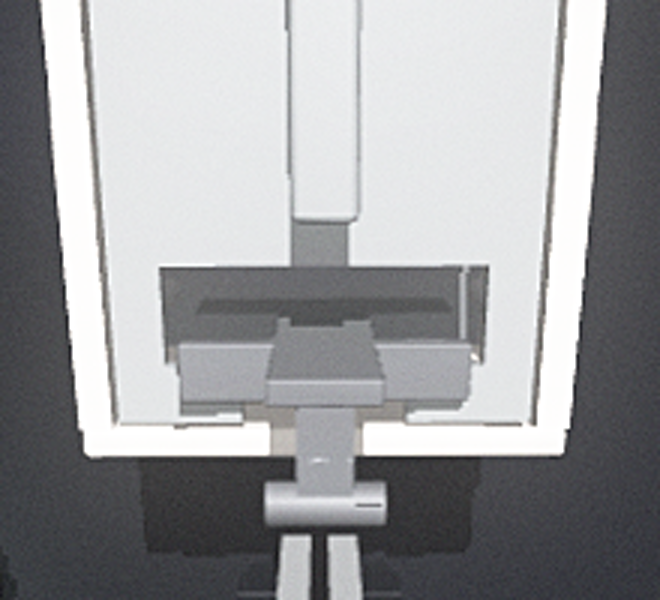

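About 10 px (2–3 mm) of gap is left between the fingers (y≈535) and the pad (y≈526). I'll keep going.

>>> move_arm:
  targets: "-1 0.1 0 0 0 0 0; -1 0.1 0 0 0 0 0; -1 0 0 0 0 0 0"

```text
clock: 5.25
eef_pos: [567.0, 51.2, 109.0]
tool_rot: [3.141, -0.0, 1.501]
force: [0.1, -0.1, 0.3]
width: -0.2
gripper_force: 0.0
```

>>> move_arm:
  targets: "-1 0.1 0 0 0 0 0; -1 0 0 0 0 0 0; -1 0 0 0 0 0 0"

```text
clock: 5.5
eef_pos: [567.0, 51.9, 108.9]
tool_rot: [3.142, 0.0, 1.501]
force: [0.4, 0.1, -1.5]
width: 0.0
gripper_force: 0.0
```

>>> move_arm:
  targets: "-1 0.1 0 0 0 0 0; -1 0 0 0 0 0 0; -1 0 0 0 0 0 0"

```text
clock: 5.75
eef_pos: [567.1, 52.9, 108.9]
tool_rot: [3.142, -0.0, 1.501]
force: [0.2, 0.7, 0.5]
width: 0.3
gripper_force: 0.0
```

>>> move_arm:
  targets: "-1 0.1 0 0 0 0 0; -1 0 0 0 0 0 0; -1 0 0 0 0 0 0"

```text
clock: 6.0
eef_pos: [567.2, 53.9, 108.9]
tool_rot: [3.142, -0.0, 1.501]
force: [-0.1, -0.3, 0.7]
width: 0.1
gripper_force: 0.0
```

>>> move_arm:
  targets: "-1 0.1 0 0 0 0 0; -1 0 0 0 0 0 0; -1 0 0 0 0 0 0"

```text
clock: 6.25
eef_pos: [567.2, 54.9, 108.9]
tool_rot: [3.142, -0.0, 1.501]
force: [-0.4, -0.7, 0.8]
width: 0.0
gripper_force: 0.0
```

```bash
python3 - <<'E'
from h import *
w=snap('wrist','w3'); s=load('w1')
g=w['color'].astype(int).sum(2)//3
print(g[205:250,248].tolist()); print(g[205:250,266].tolist())
E
```

```text
[156, 151, 156, 155, 160, 175, 180, 183, 183, 185, 182, 182, 177, 167, 126, 106, 116, 71, 78, 81, 81, 78, 70, 110, 156, 163, 176, 188, 198, 218, 224, 213, 182, 156, 202, 194, 197, 199, 199, 199, 198, 194, 198, 195, 196]
[174, 171, 167, 167, 166, 170, 165, 167, 167, 162, 165, 167, 167, 167, 168, 174, 174, 172, 173, 172, 171, 171, 171, 171, 170, 169, 166, 158, 182, 234, 230, 217, 187, 163, 204, 199, 198, 193, 198, 198, 196, 199, 198, 196, 196]
```

>>> move_arm:
  targets: "-1 0.1 0 0 0 0 0; -1 0 0 0 0 0 0; -1 0 0 0 0 0 0"

```text
clock: 6.55
eef_pos: [567.3, 56.0, 108.9]
tool_rot: [3.142, -0.0, 1.501]
force: [-0.5, -0.4, -0.5]
width: 0.0
gripper_force: 0.0
```

>>> move_arm:
  targets: "-1 0.1 0 0 0 0 0; -1 0 0 0 0 0 0; -1 0 0 0 0 0 0"

```text
clock: 6.8
eef_pos: [567.4, 56.9, 108.9]
tool_rot: [3.142, -0.0, 1.501]
force: [-0.5, -0.6, 0.2]
width: -0.0
gripper_force: 0.0
```

>>> move_arm:
  targets: "-1 0.1 0 0 0 0 0; -1 0 0 0 0 0 0; -1 0 0 0 0 0 0"

```text
clock: 7.05
eef_pos: [567.5, 57.9, 108.9]
tool_rot: [3.142, -0.0, 1.501]
force: [0.1, 0.1, 0.5]
width: 0.0
gripper_force: 0.0
```

No contact even though the fingers should be past the measured crest, so I'll check all three views in one picture.

```bash
python3 - <<'E'
from h import *
s=snap('scene','s4');t=snap('top','t4');w=snap('wrist','w4')
r=lambda im,a,b,c,d,W,H:cv2.resize(im[a:b,c:d],(W,H),interpolation=cv2.INTER_CUBIC)
A=r(s['color'],125,225,225,325,400,400);B=r(t['color'],150,230,180,260,400,400);C=r(w['color'],190,260,180,340,457,200)
M=np.zeros((600,800,3),np.uint8);M[:400,:400]=A;M[:400,400:]=B;M[400:,:457]=C
cv2.imwrite('pics/m4.png',M[:,:,::-1])
for P in ([567.5,57.9,108.9],):print(proj(s,P),proj(t,P),proj(w,P))
print(proj(load('w0'),[564.8,15.3,193.7])*800/512)
E
```

```text
[[252.1656338 186.0174481]] [[244.77724944 192.01946239]] [[254.96309406 224.48634066]]
[[398.30454754 350.92071284]]
```

View pics/m4.png

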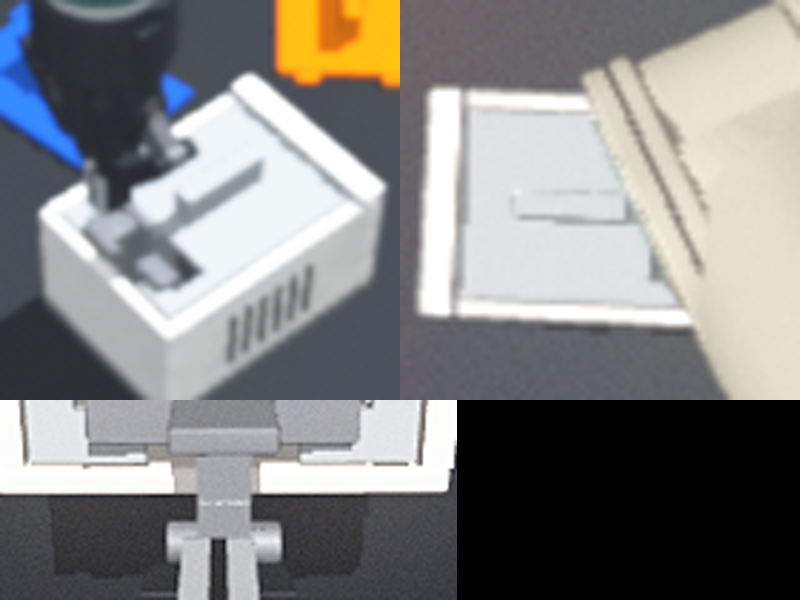

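The fingers occlude the pad in the wrist view, so they are passing above it: the real tips sit higher than the reported TCP. I'll back off and triangulate the tips.

>>> move_arm:
  targets: "-1 -1.5 0 0 0 0 0; -1 -1.5 0 0 0 0 0; -1 -1.5 0 0 0 0 0; -1 0 0 0 0 0 0; -1 0 0 0 0 0 0"

```text
clock: 7.62
eef_pos: [564.3, 12.4, 108.9]
tool_rot: [3.141, -0.0, 1.499]
force: [0.1, 1.1, 0.6]
width: 0.2
gripper_force: 0.0
```

```bash
python3 - <<'E'
from h import *
todo([567,50,108],YAW); st=read_state(); p=st['eef_pos']
s=snap('scene','s5');w=snap('wrist','w5')
print(ctrl.pinch_z, proj(s,p),proj(w,p), proj(s,p+[0,0,20]),proj(w,p+[0,0,20]), [x for x in dir(ctrl) if x[0]!='_'])
c=proj(s,p)[0].round().astype(int); print(c)
r=lambda im,a,b,c,d,W,H:cv2.resize(im[a:b,c:d],(W,H),interpolation=cv2.INTER_CUBIC)
M=np.hstack([r(s['color'],c[1]-35,c[1]+25,c[0]-20,c[0]+20,400,600),r(w['color'],180,300,216,296,400,600)])
cv2.imwrite('pics/m5.png',M[:,:,::-1])
E
```

```text
t 7.62 pos [564.3  12.4 108.9] rot [ 3.1415 -0.      1.4986] F [0.1 1.1 0.6] w 0.2
tool shift cm [ 3.77 -0.01  0.09] turn deg [ 0.01 -0.   -0.08]
18.700000000000003 [[236.33942967 196.07758402]] [[254.88190364 226.36445115]] [[235.95123878 190.63326939]] [[254.79407386 240.13416747]] ['MotionError', 'pinch_z']
[236 196]
```

View pics/m5.png

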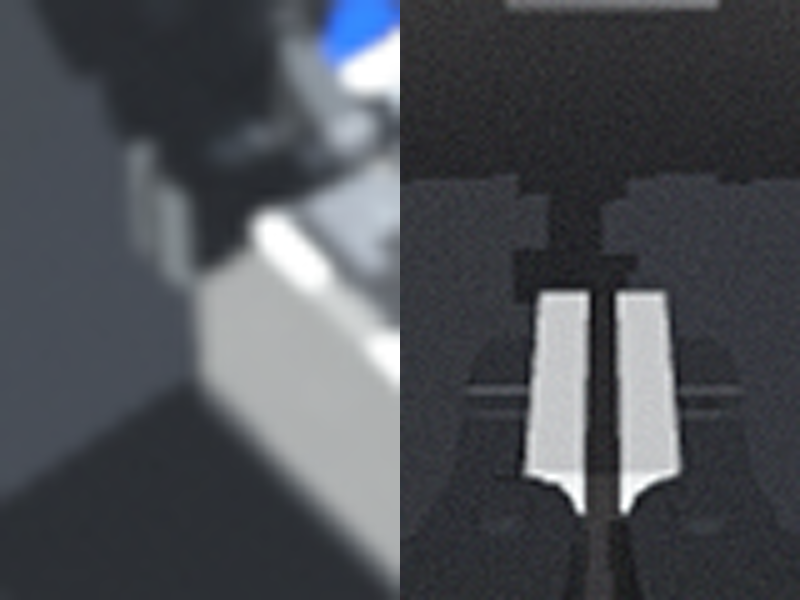

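In the scene crop the tip bottoms are at about native (233,188), while the reported TCP projects to (236,196). In the wrist view the tips are at row 238 against 226. Solving for the tip offset.

```bash
python3 - <<'E'
from h import *
from scipy.optimize import least_squares
s=load('s5');w=load('w5');p=np.array([564.3,12.4,108.9])
def f(q):
    dx,dy,h,a=q
    return np.r_[(proj(w,p+[dx,dy+a,h])[0]-[256.4,238])*1.5,(proj(s,p+[dx,dy-a,h])[0]-[232.8,187.8])]
for a in (3,6,9,11):
    r=least_squares(lambda q:f([*q,a]),[0,0,20]);print(a,r.x.round(1),r.cost.round(2))
    r=least_squares(lambda q:f([q[0],0,q[1],a]),[0,20]);print('  dy=0',r.x.round(1),r.fun.round(1))
E
```

```text
3 [ 1.2  2.1 27.5] 5.6
  dy=0 [ 1.  23.8] [-0.5  0.7  2.4  2.8]
6 [ 1.4  1.7 32.5] 2.09
  dy=0 [ 1.3 29.5] [-0.3  0.5  1.3  2. ]
9 [ 1.7  1.3 37.5] 0.26
  dy=0 [ 1.6 35.1] [-0.1  0.3  0.2  1.2]
11 [ 1.8  1.  40.8] 0.01
  dy=0 [ 1.8 38.9] [-0.   0.1 -0.5  0.7]
```

The fit with 22 mm wide pads (a≈10–11) suggests the tips are 35–40 mm above the reported TCP. I'll lower 3.6 cm, which clears the wall even if the offset is only 20 mm, and feel for the pad.

>>> move_arm:
  targets: "-1 0 0 1.2 0 0 0; -1 0 0 1.2 0 0 0; -1 0 0 1.2 0 0 0; -1 0.7 0 0 0 0 0; -1 0.7 0 0 0 0 0"

```text
clock: 8.13
eef_pos: [564.9, 28.4, 72.6]
tool_rot: [-3.14, -0.001, 1.501]
force: [0.6, 0.8, -0.5]
width: 0.0
gripper_force: 0.0
```

>>> move_arm:
  targets: "-1 0.2 0 0 0 0 0; -1 0.2 0 0 0 0 0; -1 0 0 0 0 0 0; -1 0 0 0 0 0 0"

```text
clock: 8.47
eef_pos: [566.0, 31.1, 73.5]
tool_rot: [3.141, -0.0, 1.501]
force: [-0.9, -0.0, -0.4]
width: 0.2
gripper_force: 0.0
```

>>> move_arm:
  targets: "-1 0.1 0 0 0 0 0; -1 0.1 0 0 0 0 0; -1 0 0 0 0 0 0"

```text
clock: 8.72
eef_pos: [565.8, 32.9, 73.1]
tool_rot: [3.141, -0.0, 1.5]
force: [-0.1, 0.3, -0.2]
width: -0.1
gripper_force: 0.0
```

>>> move_arm:
  targets: "-1 0.1 0 0 0 0 0; -1 0.1 0 0 0 0 0; -1 0 0 0 0 0 0"

```text
clock: 8.97
eef_pos: [565.9, 35.2, 72.9]
tool_rot: [3.142, -0.0, 1.501]
force: [-0.4, 0.1, -0.0]
width: -0.0
gripper_force: 0.0
```

>>> move_arm:
  targets: "-1 0.1 0 0 0 0 0; -1 0 0 0 0 0 0; -1 0 0 0 0 0 0"

```text
clock: 9.22
eef_pos: [565.9, 35.4, 72.9]
tool_rot: [-3.142, 0.001, 1.5]
force: [-0.4, -1.6, 0.1]
width: 0.5
gripper_force: 0.7
```

>>> move_arm:
  targets: "-1 0.1 0 0 0 0 0; -1 0 0 0 0 0 0; -1 0 0 0 0 0 0"

```text
clock: 9.47
eef_pos: [565.9, 35.7, 72.9]
tool_rot: [-3.141, 0.001, 1.5]
force: [0.3, -4.8, 1.0]
width: 0.2
gripper_force: 2.2
```

>>> move_arm:
  targets: "-1 0.1 0 0 0 0 0; -1 0 0 0 0 0 0; -1 0 0 0 0 0 0"

```text
clock: 9.72
eef_pos: [565.9, 37.0, 72.9]
tool_rot: [-3.141, 0.001, 1.5]
force: [-0.6, -4.6, 1.0]
width: -0.1
gripper_force: 2.6
```

Contact is at TCP y≈35.4, as predicted with 11 mm half-width. I'll push about 8.5 mm in small steps.

>>> move_arm:
  targets: "-1 0.1 0 0 0 0 0; -1 0.1 0 0 0 0 0; -1 0 0 0 0 0 0; -1 0 0 0 0 0 0"

```text
clock: 10.05
eef_pos: [566.1, 38.7, 72.9]
tool_rot: [-3.141, 0.001, 1.5]
force: [0.2, -5.4, 3.1]
width: 0.0
gripper_force: 2.9
```

>>> move_arm:
  targets: "-1 0.1 0 0 0 0 0; -1 0.1 0 0 0 0 0; -1 0 0 0 0 0 0; -1 0 0 0 0 0 0"

```text
clock: 10.38
eef_pos: [566.1, 40.1, 72.9]
tool_rot: [-3.141, 0.002, 1.5]
force: [-0.2, -6.9, 2.0]
width: 0.0
gripper_force: 3.4
```

>>> move_arm:
  targets: "-1 0.1 0 0 0 0 0; -1 0.05 0 0 0 0 0; -1 0 0 0 0 0 0; -1 0 0 0 0 0 0"

```text
clock: 10.72
eef_pos: [566.2, 41.0, 73.0]
tool_rot: [-3.141, 0.003, 1.499]
force: [-0.8, -7.9, 2.6]
width: -0.1
gripper_force: 3.8
```

>>> move_arm:
  targets: "-1 0.1 0 0 0 0 0; -1 0.05 0 0 0 0 0; -1 0 0 0 0 0 0; -1 0 0 0 0 0 0"

```text
clock: 11.05
eef_pos: [566.2, 42.1, 73.0]
tool_rot: [-3.141, 0.003, 1.499]
force: [0.1, -8.2, 3.0]
width: -0.1
gripper_force: 4.2
```

>>> move_arm:
  targets: "-1 0.1 0 0 0 0 0; -1 0 0 0 0 0 0; -1 0 0 0 0 0 0"

```text
clock: 11.3
eef_pos: [566.4, 43.3, 73.0]
tool_rot: [-3.141, 0.003, 1.499]
force: [-0.7, -8.3, 3.0]
width: -0.1
gripper_force: 4.0
```

```bash
python3 - <<'E'
from h import *
w=snap('wrist','w6');todo([567,50,73],YAW)
p=load('w5')
# front edges: predicted rows of cover corner front latched vs sprung
u=np.array([np.cos(YAW),np.sin(YAW)]);v=np.array([-u[1],u[0]])
def W(x,y,z): return [*(O[:2]+u*x+v*y),z]
for x,z in((-70,90),(-69.5,103),(-25,114),(-25,123)):print(x,z,proj(w,[W(x,-40,z),W(x,0,z)]).round(1).tolist())
g=w['color'].astype(int).sum(2)//3
print(g[120:230,330].tolist())
E
```

```text
t 11.35 pos [566.3  43.3  73. ] rot [-3.1410e+00  3.1000e-03  1.4992e+00] F [-1.6 -8.   2.6] w -0.0
tool shift cm [ 0.67  0.02 -0.01] turn deg [-0.04  0.18 -0.05]
-70 90 [[320.4, 210.9], [254.4, 211.0]]
-69.5 103 [[325.3, 218.8], [254.3, 218.9]]
-25 114 [[337.5, 142.6], [253.9, 142.4]]
-25 123 [[342.8, 145.7], [253.8, 145.5]]
[225, 227, 227, 229, 226, 227, 226, 226, 225, 227, 226, 225, 227, 225, 225, 226, 225, 226, 225, 225, 225, 225, 224, 224, 224, 226, 223, 225, 228, 235, 237, 238, 240, 237, 234, 234, 232, 233, 234, 233, 232, 230, 228, 229, 231, 228, 229, 228, 226, 227, 227, 225, 229, 226, 228, 226, 228, 228, 226, 226, 226, 224, 223, 224, 224, 218, 225, 223, 223, 223, 221, 220, 222, 221, 223, 224, 216, 220, 220, 221, 219, 216, 218, 219, 217, 217, 219, 219, 219, 216, 219, 219, 220, 219, 215, 219, 219, 206, 161, 165, 167, 164, 159, 162, 127, 63, 62, 66, 66, 67]
```

The cover front edge is at row ~218, matching the sprung-up prediction (218.8) rather than the latched one (211). I'll add a small margin, then let the tab go.

>>> move_arm:
  targets: "-1 0.06 0 0 0 0 0; -1 0 0 0 0 0 0; -1 0 0 0 0 0 0"

```text
clock: 11.6
eef_pos: [566.3, 43.7, 73.0]
tool_rot: [-3.141, 0.003, 1.499]
force: [-1.4, -8.1, 2.2]
width: 0.4
gripper_force: 4.2
```

>>> move_arm:
  targets: "-1 -0.3 0 0 0 0 0; -1 -0.4 0 0 0 0 0; -1 -0.5 0 0 0 0 0; -1 -1 0 0 0 0 0; -1 -2 0 0 0 0 0"

```text
clock: 12.02
eef_pos: [564.3, 8.7, 73.1]
tool_rot: [3.14, -0.004, 1.506]
force: [0.2, -0.3, -0.2]
width: 0.1
gripper_force: 0.0
```

>>> move_arm:
  targets: "-1 0 0 -3 0 0 0; -1 0 0 -4 0 0 0; -1 0 0 -4 0 0 0; 0 0 0 0 0 0 0; 0 0 0 0 0 0 0"

```text
clock: 12.43
eef_pos: [565.8, 5.8, 185.6]
tool_rot: [3.135, -0.002, 1.501]
force: [-1.1, -0.6, -0.0]
width: 23.5
gripper_force: 0.0
```

```bash
python3 - <<'E'
from h import *
w=snap('wrist','w7');t=snap('top','t7');todo([567,50,73],YAW)
u=np.array([np.cos(YAW),np.sin(YAW)]);v=np.array([-u[1],u[0]])
def W(x,y,z): return [*(O[:2]+u*x+v*y),z]
for x,z in((-70,90),(-69.5,103),(-20,114),(-20,121),(70,97)):print(x,z,proj(w,[W(x,-40,z),W(x,0,z)]).round(1).tolist())
r=lambda im,a,b,c,d,W,H:cv2.resize(im[a:b,c:d],(W,H),interpolation=cv2.INTER_CUBIC)
M=r(w['color'],0,270,120,390,600,600)
cv2.imwrite('pics/m7.png',M[:,:,::-1])
E
```

```text
t 12.53 pos [563.2   5.  182.6] rot [-3.1410e+00 -7.0000e-04  1.5012e+00] F [ 0.8 -0.4 -1.2] w 38.0
tool shift cm [ 4.51  0.07 10.96] turn deg [-0.03 -0.04  0.07]
-70 90 [[294.8, 128.7], [252.1, 128.6]]
-69.5 103 [[296.8, 129.7], [252.0, 129.5]]
-20 114 [[301.1, 69.5], [251.8, 69.2]]
-20 121 [[302.5, 68.7], [251.7, 68.4]]
70 97 [[301.8, -45.9], [251.8, -46.6]]
```

View pics/m7.png

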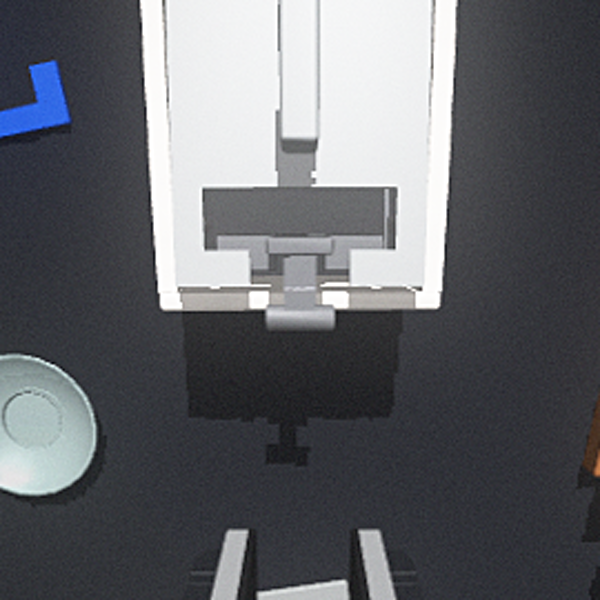

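The picture shows the cover sprung up: the hooks are now below the front bars at (217–380, 237–270). The rib is at u≈300 and the fingers at u≈304. Next I'll move over the rib, half open.

>>> move_arm:
  targets: "0.1 3.4 0.03 0 0 0 0; 0.1 3.4 0.03 0 0 0 0; 0.1 3.4 0.03 0 0 0 0; 0.1 3.3 0 0 0 0 0; 0.1 0 0 0 0 0 0"

```text
clock: 12.95
eef_pos: [572.2, 149.4, 181.5]
tool_rot: [-3.139, -0.007, 1.511]
force: [-0.4, 0.9, -0.2]
width: 46.7
gripper_force: 0.0
```

```bash
python3 - <<'E'
from h import *
todo([573.9,140,65],YAW); print(hou(read_state()['eef_pos']))
E
```

```text
t 12.95 pos [572.2 149.4 181.5] rot [-3.1388 -0.0068  1.5114] F [-0.4  0.9 -0.2] w 46.7
tool shift cm [-1.01  0.26 11.64] turn deg [-0.16 -0.39  0.66]
[[19.36099658  1.47970216]]
```

>>> move_arm:
  targets: "0.1 0 0 0 0 0 0; 0.1 0 0 0 0 0 0; 0.1 0 0 0 0 0 0; 0.1 0 0 0 0 0 0"

```text
clock: 13.28
eef_pos: [573.9, 137.4, 182.3]
tool_rot: [-3.141, 0.001, 1.498]
force: [1.1, -0.1, -0.0]
width: 46.8
gripper_force: 0.0
```

```bash
python3 - <<'E'
from h import *
todo([573.9,140,65],YAW); print(hou(read_state()['eef_pos']))
w=snap('wrist','w8'); u=np.array([np.cos(YAW),np.sin(YAW)]);v=np.array([-u[1],u[0]])
def W(x,y,z): return [*(O[:2]+u*x+v*y),z]
print(proj(w,[W(-20,0,123),W(40,0,117),W(-70,0,103),W(78,-60,97),W(78,60,97)]).round(1).tolist(),proj(w,read_state()['eef_pos']))
g=w['color'].astype(int).sum(2)//3
for r in (150,200,240): print(r,g[r,150:360:3].tolist())
print(g[60:300:3,256].tolist())
E
```

```text
t 13.28 pos [573.9 137.4 182.3] rot [-3.1406e+00  1.1000e-03  1.4983e+00] F [ 1.1 -0.1 -0. ] w 46.8
tool shift cm [ 2.800e-01 -1.000e-02  1.173e+01] turn deg [-0.06  0.06 -0.1 ]
[[ 7.44808889 -1.06127154]]
[[254.1, 224.7], [253.8, 157.8], [254.4, 260.8], [321.5, 111.1], [186.3, 111.4]] [[255.05680789 224.4979269 ]]
150 [141, 139, 140, 67, 73, 67, 75, 76, 80, 80, 78, 81, 87, 87, 133, 254, 254, 246, 247, 242, 242, 243, 243, 242, 243, 243, 243, 244, 244, 244, 244, 243, 243, 245, 246, 247, 245, 244, 244, 244, 244, 244, 244, 244, 243, 244, 244, 244, 243, 242, 244, 243, 242, 225, 255, 254, 255, 79, 90, 89, 88, 91, 83, 80, 80, 76, 76, 69, 69, 70]
200 [66, 67, 64, 65, 69, 67, 72, 69, 73, 76, 79, 75, 82, 86, 82, 70, 255, 254, 254, 241, 240, 241, 239, 240, 240, 240, 241, 241, 242, 240, 242, 241, 231, 190, 240, 240, 242, 242, 229, 241, 239, 242, 242, 241, 242, 241, 241, 239, 240, 240, 242, 241, 241, 255, 254, 255, 79, 89, 84, 89, 88, 78, 75, 79, 76, 75, 74, 70, 65, 67]
240 [65, 66, 64, 67, 66, 71, 70, 70, 71, 72, 70, 72, 77, 74, 80, 81, 83, 237, 232, 216, 159, 248, 237, 164, 217, 191, 191, 192, 189, 192, 193, 192, 145, 142, 145, 147, 146, 144, 145, 151, 212, 212, 216, 210, 210, 211, 220, 159, 157, 240, 193, 158, 222, 234, 237, 69, 78, 76, 79, 72, 77, 76, 76, 71, 67, 71, 70, 62, 72, 66]
[66, 68, 75, 68, 70, 72, 78, 78, 83, 85, 89, 87, 198, 254, 254, 254, 254, 254, 254, 255, 176, 166, 245, 245, 244, 244, 245, 244, 244, 244, 245, 197, 245, 243, 244, 243, 244, 241, 240, 242, 242, 242, 240, 242, 241, 241, 242, 240, 239, 241, 239, 238, 238, 233, 156, 119, 99, 100, 113, 151, 151, 150, 141, 143, 135, 174, 150, 174, 175, 170, 174, 170, 216, 184, 65, 52, 49, 45, 67, 62]
```

>>> move_arm:
  targets: "0.1 0.35 0.1 0 0 0 0; 0.1 0 0 2.5 0 0 0; 0.1 0 0 2.5 0 0 0; 0.1 0 0 2.5 0 0 0; 0.1 0 0 0 0 0 0"

```text
clock: 13.75
eef_pos: [572.0, 141.0, 103.7]
tool_rot: [-3.134, 0.003, 1.5]
force: [-0.8, -1.0, -0.1]
width: 47.0
gripper_force: 0.0
```

>>> move_arm:
  targets: "0.1 0 0 1 0 0 0; 0.1 0 0 1 0 0 0; 0.1 0 0 1 0 0 0; 0.1 0 0 0.5 0 0 0; 0.1 0 0 0 0 0 0"

```text
clock: 14.17
eef_pos: [574.7, 142.3, 72.0]
tool_rot: [-3.14, 0.001, 1.501]
force: [0.1, -0.3, 0.2]
width: 47.0
gripper_force: 0.0
```

```bash
python3 - <<'E'
from h import *
todo([573.9,140,65],YAW); print(hou(read_state()['eef_pos']))
w=snap('wrist','w9');g=w['color'].astype(int).sum(2)//3
for r in (190,210,230,245,260): print(r,g[r,170:344:3].tolist())
E
```

```text
t 14.17 pos [574.7 142.3  72. ] rot [-3.1402e+00  6.0000e-04  1.5005e+00] F [ 0.1 -0.3  0.2] w 47.0
tool shift cm [-0.24 -0.06  0.7 ] turn deg [-0.08  0.03  0.03]
[[12.47787238 -1.54419777]]
190 [209, 207, 207, 205, 204, 204, 208, 206, 206, 207, 205, 205, 207, 207, 205, 207, 205, 208, 209, 206, 206, 208, 210, 206, 208, 206, 204, 207, 205, 208, 207, 203, 207, 208, 207, 205, 207, 207, 207, 207, 203, 204, 205, 208, 207, 208, 206, 208, 210, 206, 205, 208, 203, 205, 207, 206, 199, 180]
210 [106, 202, 204, 203, 205, 204, 204, 207, 202, 204, 205, 206, 205, 205, 205, 206, 206, 209, 206, 207, 203, 205, 205, 208, 138, 204, 204, 206, 204, 206, 205, 203, 190, 183, 202, 204, 204, 205, 205, 205, 204, 202, 208, 206, 200, 207, 210, 209, 201, 207, 202, 205, 203, 208, 204, 202, 204, 129]
230 [245, 197, 202, 201, 204, 201, 202, 202, 198, 203, 201, 202, 203, 203, 204, 205, 205, 206, 203, 203, 204, 203, 204, 205, 138, 202, 207, 203, 205, 207, 205, 205, 193, 180, 207, 206, 205, 205, 203, 208, 201, 203, 202, 201, 203, 202, 204, 203, 200, 200, 204, 203, 201, 208, 204, 201, 205, 243]
245 [241, 231, 202, 198, 197, 199, 195, 201, 206, 178, 171, 166, 165, 59, 48, 203, 206, 202, 203, 205, 207, 203, 204, 201, 140, 203, 207, 203, 202, 204, 207, 205, 189, 178, 201, 205, 203, 200, 204, 203, 200, 201, 204, 138, 52, 88, 165, 164, 164, 199, 200, 200, 203, 203, 200, 199, 231, 241]
260 [241, 243, 203, 213, 73, 79, 74, 137, 168, 165, 172, 48, 53, 51, 47, 117, 213, 201, 198, 201, 204, 202, 202, 203, 157, 201, 206, 200, 201, 202, 205, 203, 187, 190, 204, 201, 201, 202, 201, 199, 212, 116, 118, 53, 51, 53, 56, 164, 167, 166, 178, 73, 76, 77, 200, 196, 242, 240]
```

Fingers (212/300) straddle the rib (243–267), centred. I'll lower the last bit and close.

>>> move_arm:
  targets: "0.1 -0.1 0 0.3 0 0 0; 0.1 0 0 0.3 0 0 0; 0.1 0 0 0 0 0 0; 0.1 0 0 0 0 0 0"

```text
clock: 14.55
eef_pos: [575.3, 141.6, 67.0]
tool_rot: [3.141, -0.0, 1.501]
force: [0.2, -0.1, -0.1]
width: 46.8
gripper_force: 0.0
```

>>> move_arm:
  targets: "-1 0 0 0 0 0 0; -1 0 0 0 0 0 0; -1 0 0 0 0 0 0; -1 0 0 0 0 0 0; -1 0 0 0 0 0 0"

```text
clock: 14.97
eef_pos: [575.3, 141.7, 67.3]
tool_rot: [3.141, -0.0, 1.501]
force: [-0.6, 0.2, 3.4]
width: 12.1
gripper_force: 62.9
```

>>> move_arm:
  targets: "-1 -0.2 0 -0.1 0 0 0; -1 -0.2 0 -0.1 0 0 0; -1 -0.2 0 -0.1 0 0 0; -1 -0.2 0 -0.05 0 0 0; -1 0 0 0 0 0 0"

```text
clock: 15.38
eef_pos: [574.7, 132.7, 70.4]
tool_rot: [-3.142, 0.001, 1.5]
force: [0.3, -0.8, -0.4]
width: 12.2
gripper_force: 62.3
```

>>> move_arm:
  targets: "-1 -0.2 0 -0.05 0 0 0; -1 -0.2 0 0 0 0 0; -1 0 0 0 0 0 0; -1 0 0 0 0 0 0"

```text
clock: 15.72
eef_pos: [574.4, 129.4, 70.9]
tool_rot: [-3.142, 0.0, 1.5]
force: [0.8, 0.6, -0.3]
width: 12.4
gripper_force: 62.3
```

```bash
python3 - <<'E'
from h import *
todo([575.3,141.7,67.3],YAW); print(read_state()['torque'].round(2))
w=snap('wrist','w10');a=load('w9');u=np.array([np.cos(YAW),np.sin(YAW)]);v=np.array([-u[1],u[0]])
def W(x,y,z): return [*(O[:2]+u*x+v*y),z]
for n,d in (('w9',a),('w10',w)):
    g=d['color'].astype(int).sum(2)//3
    print(n,'c300',g[0:240:3,300].tolist()); print('   c225',g[0:240:3,225].tolist())
    print(proj(d,[W(76,-40,97),W(70,-40,92),W(58,-40,92),W(40,0,117),W(28,0,121)]).round(0).tolist())
E
```

```text
t 15.72 pos [574.4 129.4  70.9] rot [-3.1415e+00  1.0000e-04  1.5003e+00] F [ 0.8  0.6 -0.3] w 12.4
tool shift cm [1.24 0.01 0.36] turn deg [-0.    0.    0.02]
[ 0.06  0.04 -0.01]
w9 c300 [40, 38, 32, 40, 45, 33, 38, 40, 40, 39, 34, 39, 45, 45, 44, 36, 45, 46, 47, 48, 44, 45, 41, 45, 46, 49, 53, 51, 52, 60, 58, 62, 56, 61, 71, 51, 207, 231, 243, 241, 242, 242, 242, 241, 241, 243, 241, 183, 132, 132, 210, 212, 204, 210, 207, 210, 211, 205, 210, 207, 209, 204, 206, 204, 208, 204, 208, 209, 208, 205, 204, 205, 204, 207, 203, 204, 205, 204, 203, 204]
   c225 [38, 39, 39, 42, 37, 36, 41, 39, 45, 39, 42, 44, 42, 35, 35, 38, 40, 43, 40, 39, 40, 42, 40, 51, 49, 43, 51, 54, 60, 59, 52, 58, 58, 59, 66, 74, 105, 207, 242, 242, 243, 243, 242, 243, 241, 243, 243, 210, 131, 134, 212, 211, 205, 208, 207, 210, 208, 212, 211, 206, 208, 210, 208, 209, 207, 209, 205, 205, 205, 206, 204, 202, 205, 205, 209, 204, 207, 201, 203, 203]
[[327.0, 135.0], [324.0, 145.0], [323.0, 166.0], [251.0, 212.0], [251.0, 237.0]]
w10 c300 [39, 41, 31, 36, 47, 43, 34, 41, 40, 43, 41, 46, 49, 40, 45, 48, 49, 45, 48, 52, 53, 57, 59, 56, 62, 63, 63, 62, 54, 245, 241, 240, 241, 240, 240, 242, 242, 242, 244, 121, 161, 157, 152, 212, 208, 212, 210, 211, 210, 207, 211, 212, 208, 208, 208, 209, 207, 207, 204, 207, 205, 201, 207, 203, 203, 206, 208, 206, 204, 205, 205, 203, 205, 207, 204, 205, 201, 202, 203, 204]
   c225 [44, 41, 39, 35, 45, 38, 37, 41, 38, 43, 41, 43, 40, 47, 43, 43, 42, 53, 45, 47, 53, 54, 56, 49, 59, 61, 61, 66, 53, 247, 241, 242, 243, 242, 241, 241, 240, 242, 242, 133, 148, 159, 155, 159, 255, 73, 94, 92, 214, 210, 210, 210, 208, 209, 209, 208, 208, 207, 210, 206, 207, 204, 206, 207, 206, 205, 207, 205, 204, 206, 206, 205, 204, 205, 201, 204, 207, 203, 207, 200]
[[328.0, 110.0], [325.0, 121.0], [324.0, 143.0], [250.0, 188.0], [250.0, 214.0]]
```

Drawn 12 mm with negligible force. Lifting.

>>> move_arm:
  targets: "-1 0 0 -0.5 0 0 0; -1 0 0 -0.5 0 0 0; -1 0 0 -0.5 0 0 0; -1 0 0 0 0 0 0"

```text
clock: 16.1
eef_pos: [575.4, 130.1, 87.4]
tool_rot: [3.139, -0.001, 1.501]
force: [-0.3, 0.8, -0.9]
width: 12.5
gripper_force: 62.3
```

>>> move_arm:
  targets: "-1 0 0 -1.5 0 0 0; -1 0 0 -2 0 0 0; -1 0 0 -2 0 0 0; -1 0 0 -2 0 0 0; -1 0 0 0 0 0 0"

```text
clock: 16.52
eef_pos: [577.2, 130.7, 165.1]
tool_rot: [3.134, -0.003, 1.501]
force: [1.0, -0.6, -0.0]
width: 12.2
gripper_force: 62.4
```

```bash
python3 - <<'E'
from h import *
todo([575.3,141.7,67.3],YAW)
w=snap('wrist','w11');s=snap('scene','s11')
g=w['color'].astype(int).sum(2)//3
for c in (180,200,225,300,320): print(c,g[60:300:3,c].tolist())
print(g[170,120:400:4].tolist())
E
```

```text
t 16.52 pos [577.2 130.7 165.1] rot [ 3.1344e+00 -2.6000e-03  1.5005e+00] F [ 1.  -0.6 -0. ] w 12.2
tool shift cm [ 1.06 -0.33  9.78] turn deg [ 0.41 -0.15  0.03]
180 [55, 53, 52, 58, 52, 58, 59, 55, 60, 63, 61, 255, 253, 253, 255, 255, 255, 255, 43, 47, 49, 57, 66, 68, 76, 69, 78, 51, 231, 226, 229, 225, 227, 227, 227, 227, 225, 223, 226, 226, 227, 226, 226, 224, 223, 226, 224, 224, 224, 223, 224, 227, 225, 223, 224, 225, 224, 226, 222, 224, 224, 225, 222, 224, 223, 221, 224, 219, 223, 222, 221, 220, 223, 221, 219, 55, 56, 63, 52, 55]
200 [53, 58, 58, 64, 58, 61, 61, 67, 69, 64, 67, 255, 251, 250, 251, 250, 250, 252, 162, 177, 176, 154, 105, 233, 229, 230, 229, 229, 227, 228, 229, 228, 230, 228, 227, 230, 230, 227, 226, 229, 226, 229, 227, 226, 225, 224, 227, 226, 225, 227, 226, 224, 227, 223, 224, 225, 226, 221, 221, 225, 225, 224, 222, 224, 223, 224, 224, 222, 222, 223, 224, 217, 222, 219, 218, 221, 32, 54, 53, 58]
225 [64, 58, 66, 59, 56, 63, 65, 68, 75, 72, 66, 255, 250, 251, 250, 250, 250, 243, 175, 179, 177, 222, 101, 108, 107, 110, 109, 107, 231, 229, 229, 231, 228, 228, 229,
[... 612 characters left out ...]
53, 56, 63, 63, 64, 68, 69, 61, 255, 248, 248, 249, 249, 250, 240, 178, 255, 255, 251, 208, 231, 229, 228, 229, 231, 228, 228, 225, 226, 226, 226, 227, 227, 228, 229, 227, 228, 227, 225, 228, 226, 226, 226, 228, 227, 222, 228, 224, 225, 226, 226, 224, 226, 224, 225, 224, 222, 223, 223, 224, 222, 225, 222, 221, 222, 222, 218, 221, 223, 220, 220, 223, 220, 229, 38, 37, 58]
[138, 60, 35, 39, 40, 38, 64, 59, 65, 65, 67, 64, 227, 228, 225, 226, 225, 226, 227, 229, 228, 229, 229, 230, 228, 228, 229, 229, 229, 229, 229, 231, 230, 228, 230, 230, 228, 226, 229, 228, 229, 229, 230, 228, 230, 229, 227, 229, 228, 228, 228, 227, 229, 227, 226, 227, 230, 72, 70, 65, 62, 64, 54, 56, 59, 57, 55, 46, 51, 60]
```

```bash
cat > fit.py <<'E'
from h import *
from scipy.optimize import least_squares
def fit(name,rows=range(150,280,5),show=True):
    w=load(name); g=cv2.GaussianBlur(w['color'],(3,3),0).astype(int).sum(2)/3
    L=[];R=[]
    for r in rows:
        l=g[r]
        m=np.where(np.diff((l[:256]>160).astype(int))==1)[0]; n=np.where(np.diff((l[256:]>160).astype(int))==-1)[0]
        if len(m): i=m[(m>140)&(m<230)]; L+= [(i[0]+(160-l[i[0]])/(l[i[0]+1]-l[i[0]]),r)] if len(i) else []
        if len(n): i=n[(n+256>290)&(n+256<370)]+256; L_=i[-1] if len(i) else None; R+= [(L_+(l[L_]-160)/(l[L_]-l[L_+1]),r)] if len(i) else []
    L=np.array(L);R=np.array(R)
    c,rl=ray(w,L);_,rr=ray(w,R)
    u=np.array([np.cos(YAW),np.sin(YAW),0]);v=np.array([-u[1],u[0],0])
    def res(q):
        x0,z0,p,ya,b=q
        # plane: z=z0+tan(p)*xu+tan(b)*xv ; points on plane; lateral line coords
        out=[]
        for rays,sg in((rl,1),(rr,-1)):
            n=np.array([0,0,1.])-np.tan(p)*u-np.tan(b)*v
            d0=z0-(c@np.array([0,0,1.])-np.tan(p)*((c-Cc)@u)-np.tan(b)*((c-Cc)@v))
            P=c+rays*(d0/(rays@n))[:,None]-Cc
            out.append((P@v)-x0-ya*(P@u)-sg*50)
        return np.concatenate(out)
    Cc=np.array([*c[:2],0])-u*60; 
    r=least_squares(res,[0,c[2]-200,0,0,0],loss='soft_l1')
    return w,Cc,u,v,r,L,R
if __name__=='__main__':
    import sys
    w,Cc,u,v,r,L,R=fit(sys.argv[1]); print(r.x.round(4),'cost',r.cost.round(2),len(L),len(R),L[::5].round(1).tolist(),R[::5].round(1).tolist(),ray(w,[[256,192]])[0])
E
python3 fit.py w11
```

```text
[-3.115300e+00  1.915024e+02 -9.950000e-02  3.000000e-04  1.141000e-01] cost 0.03 26 26 [[164.7, 150.0], [166.5, 175.0], [168.2, 200.0], [169.9, 225.0], [171.8, 250.0], [173.8, 275.0]] [[347.0, 150.0], [345.4, 175.0], [343.7, 200.0], [342.1, 225.0], [340.1, 250.0], [338.2, 275.0]] [582.25114142 212.69449378 344.97804273]
```

The cover is held, leaning 0.1 rad as expected. I'll carry it over to the mat and level it there.

>>> move_arm:
  targets: "-1 -1 -0.1 0 0 0 0; -1 -2 -0.2 0 0 0 0; -1 -3 -0.35 0 0 0 0; -1 -3 -0.35 0 0 0 0; -1 -3 -0.35 0 0 0 0"

```text
clock: 17.03
eef_pos: [550.7, 8.8, 159.5]
tool_rot: [-3.139, 0.001, 1.501]
force: [-0.1, 0.0, -0.3]
width: 12.4
gripper_force: 62.4
```

>>> move_arm:
  targets: "-1 -3 -0.35 0 0 0 0; -1 -3 -0.35 0 0 0 0; -1 -3 -0.35 0 0 0 0; -1 -3 -0.35 0 0 0 0; -1 -3 -0.35 0 0 0 0"

```text
clock: 17.45
eef_pos: [522.5, -139.6, 159.6]
tool_rot: [-3.139, 0.0, 1.5]
force: [0.4, -0.0, -1.2]
width: 12.0
gripper_force: 62.4
```

>>> move_arm:
  targets: "-1 -3 -0.35 0 0 0 0; -1 -3 -0.35 0 0 0 0; -1 -3 -0.3 0 0 0 0; -1 -2 -0.2 0 0 0 0; -1 -1 0 0 0 0 0"

```text
clock: 17.87
eef_pos: [501.0, -260.9, 159.4]
tool_rot: [-3.138, 0.001, 1.495]
force: [-0.3, -0.5, -0.8]
width: 12.4
gripper_force: 62.4
```

>>> move_arm:
  targets: "-1 0 0 0 0 1.9 0; -1 0 0 0 0 1.9 0; -1 0 0 0 0 1.9 0; -1 0 0 0 0 0 0; -1 0 0 0 0 0 0"

```text
clock: 18.28
eef_pos: [503.4, -256.3, 160.0]
tool_rot: [-3.14, -0.1, 1.5]
force: [0.6, 0.3, -0.5]
width: 12.2
gripper_force: 62.4
```

```bash
python3 - <<'E'
from fit import *
todo([506.7,-254,100],YAW)
w=snap('wrist','w12'); p=read_state()['eef_pos']
w,Cc,u,v,r,L,R=fit('w12'); print(r.x.round(4),r.cost.round(3),L[::6].round(1).tolist(),R[::6].round(1).tolist(),ray(w,[[256,192]])[0], 'Cc-p',(Cc-p)[:2]@u[:2],(Cc-p)[:2]@v[:2])
g=w['color'].astype(int).sum(2)//3
for c in (180,210,256,300,320): print(c,g[60:330:3,c].tolist())
E
```

```text
t 18.28 pos [ 503.4 -256.3  160. ] rot [-3.1401 -0.1     1.4997] F [ 0.6  0.3 -0.5] w 12.2
tool shift cm [-0.35  0.32  6.  ] turn deg [-0.09 -5.73 -0.01]
[ 2.542230e+01  2.302392e+02 -3.149800e+00  4.600000e-03 -1.016800e+00] 0.325 [[164.7, 150.0], [166.6, 180.0], [168.7, 210.0], [170.9, 240.0], [173.4, 270.0]] [[347.2, 150.0], [345.2, 180.0], [343.2, 210.0], [341.0, 240.0], [338.6, 270.0]] [ 508.88042959 -192.25906523  347.05480395] Cc-p 3.563036484378251 -0.6677242187041363
180 [55, 61, 59, 56, 59, 64, 65, 63, 65, 60, 56, 62, 60, 223, 219, 215, 218, 213, 218, 217, 214, 216, 211, 213, 212, 216, 215, 214, 233, 235, 235, 232, 231, 234, 234, 232, 232, 235, 233, 233, 232, 234, 233, 233, 232, 231, 231, 230, 232, 230, 230, 232, 232, 231, 232, 232, 230, 230, 229, 230, 229, 230, 229, 231, 230, 229, 229, 229, 228, 230, 230, 229, 228, 229, 224, 56, 63, 63, 58, 57, 50, 54, 50, 46, 57, 57, 54, 60, 51, 56]
210 [58, 62, 61, 66, 59, 63, 64, 67, 66, 69, 70, 241, 215, 214, 216, 217, 217, 220, 221, 214, 220, 220, 216, 235, 235, 234, 235, 236, 236, 234, 233, 235, 234, 234, 234, 233, 236, 233, 234, 234
[... 844 characters left out ...]
, 235, 234, 234, 235, 235, 234, 233, 234, 233, 236, 234, 234, 235, 236, 233, 233, 231, 235, 233, 234, 232, 234, 232, 233, 234, 232, 233, 231, 231, 229, 233, 232, 232, 231, 233, 237, 236, 240, 97, 65, 69, 64, 64, 61, 63, 56, 63, 57, 57, 53, 50, 54, 49, 57, 56, 59]
320 [61, 60, 64, 64, 53, 229, 226, 226, 226, 221, 219, 220, 222, 219, 220, 222, 222, 221, 220, 222, 225, 224, 221, 233, 235, 234, 235, 236, 236, 235, 233, 235, 232, 235, 232, 234, 235, 235, 234, 232, 233, 233, 233, 233, 233, 232, 232, 233, 232, 232, 233, 233, 231, 233, 231, 233, 231, 231, 230, 233, 231, 229, 231, 229, 232, 230, 231, 230, 229, 229, 230, 230, 230, 229, 228, 230, 241, 39, 62, 59, 59, 56, 56, 57, 61, 62, 60, 56, 53, 50]
```

```bash
cat > fit2.py <<'E'
import fit as F; from h import *
from scipy.optimize import least_squares
def go(name,rear=142.5):
    w,Cc,u,v,_,L,R=F.fit(name); c,rl=ray(w,L);_,rr=ray(w,R);k=ray(w,[[256,rear]])[1]
    def plane(rays,z0,p):
        n=np.array([0,0,1.])-np.tan(p)*u
        d0=z0-(c[2]-np.tan(p)*((c-Cc)@u))
        return c+rays*(d0/(rays@n))[:,None]
    def res(q):
        x0,z0,p,ya=q
        return np.concatenate([((plane(r_,z0,p)-Cc)@v)-x0-ya*((plane(r_,z0,p)-Cc)@u)-s*50 for r_,s in((rl,1),(rr,-1))])
    r=least_squares(res,[0,c[2]-160,0,0],loss='soft_l1'); x0,z0,p,ya=r.x
    e=plane(k,z0,p)[0]; e=e+v*(x0+ya*((e-Cc)@u)-(e-Cc)@v)
    o=e-70*u*np.cos(p); o[2]=e[2]-70*np.sin(p)
    print(name,'fit',r.x.round(3),r.cost.round(3),'rear edge',e.round(1),'top centre',o.round(1)); return w,o
if __name__=='__main__':
    go('w11');w,o=go('w12')
    # mat edge seen beyond the cover
    P=atz(w,[[180,98],[210,93],[256,84.5],[300,77],[320,74]],4);print(P.round(1).tolist())
    b=load('t0');A=np.array([585.2,-134.0]);B=np.array([403.5,-150.7]);print('top-cam edge at x=',[(x,round(-134+(x-585.2)*(16.7/181.7),1)) for x in P[:,0].round()])
E
python3 fit2.py
```

```text
w11 fit [-1.32600e+00  1.90995e+02 -1.00000e-01  0.00000e+00] 0.035 rear edge [581.9 189.3 187.3] top centre [577.  119.9 194.3]
w12 fit [ 8.90000e-02  1.88534e+02 -1.40000e-02  4.00000e-03] 1.382 rear edge [ 508.  -200.1  187.8] top centre [ 503.1 -269.9  188.8]
[[424.4, -152.5, 4.0], [459.2, -149.8, 4.0], [512.0, -144.5, 4.0], [561.9, -139.7, 4.0], [584.6, -137.8, 4.0]]
top-cam edge at x= [(np.float64(424.0), np.float64(-148.8)), (np.float64(459.0), np.float64(-145.6)), (np.float64(512.0), np.float64(-140.7)), (np.float64(562.0), np.float64(-136.1)), (np.float64(585.0), np.float64(-134.0))]
```

The cover is level within ~0.01 rad and about 3 mm / 5 mm off the mat centre. I'll descend with the correction.

>>> move_arm:
  targets: "-1 -0.2 0.05 3 0 0 0; -1 -0.2 0.05 3 0 0 0; -1 -0.2 0.05 3 0 0 0; -1 -0.2 0.05 3 0 0 0; -1 -0.2 0.05 2 0 0 0"

```text
clock: 18.75
eef_pos: [505.9, -250.4, 18.2]
tool_rot: [-3.139, -0.101, 1.503]
force: [-0.5, 1.2, -1.1]
width: 12.8
gripper_force: 62.4
```

>>> move_arm:
  targets: "-1 -0.1 0 1 0 0 0; -1 0 0 0 0 0 0; -1 0 0 0 0 0 0; -1 0 0 0 0 0 0"

```text
clock: 19.08
eef_pos: [508.2, -252.7, 12.0]
tool_rot: [3.139, -0.099, 1.501]
force: [0.4, -1.0, -0.8]
width: 12.1
gripper_force: 62.4
```

```bash
python3 - <<'E'
from fit2 import *
todo([506.7,-254,-20],YAW)
snap('wrist','w13'); go('w13')
E
```

```text
t 19.08 pos [ 508.2 -252.7   12. ] rot [ 3.1392 -0.0985  1.5014] F [ 0.4 -1.  -0.8] w 12.1
tool shift cm [-0.45 -0.15  3.17] turn deg [ 0.13 -5.65  0.07]
w13 fit [-2.086 46.442  0.24  -0.074] 26.646 rear edge [ 518.3 -195.9   59.4] top centre [ 513.5 -263.7   42.7]
```

>>> move_arm:
  targets: "-1 -0.1 0 0.8 0 0 0; -1 -0.1 0 0.8 0 0 0; -1 -0.05 0 0.7 0 0 0; -1 0 0 0 0 0 0; -1 0 0 0 0 0 0"

```text
clock: 19.55
eef_pos: [506.3, -252.5, -13.3]
tool_rot: [-3.14, -0.1, 1.501]
force: [0.1, 0.1, -1.2]
width: 12.3
gripper_force: 62.4
```

>>> move_arm:
  targets: "-1 -0.02 0 0.15 0 0 0; -1 -0.02 0 0.15 0 0 0; -1 0 0 0 0 0 0; -1 0 0 0 0 0 0"

```text
clock: 19.88
eef_pos: [506.9, -253.0, -15.5]
tool_rot: [3.141, -0.099, 1.501]
force: [0.0, 0.9, -0.5]
width: 12.5
gripper_force: 62.4
```

>>> move_arm:
  targets: "-1 -0.01 0 0.1 0 0 0; -1 0 0 0 0 0 0; -1 0 0 0 0 0 0"

```text
clock: 20.13
eef_pos: [506.9, -252.9, -16.6]
tool_rot: [3.142, -0.099, 1.501]
force: [-0.4, 0.4, -0.1]
width: 12.5
gripper_force: 62.4
```

>>> move_arm:
  targets: "-1 -0.01 0 0.1 0 0 0; -1 0 0 0 0 0 0; -1 0 0 0 0 0 0"

```text
clock: 20.38
eef_pos: [506.8, -252.9, -17.6]
tool_rot: [-3.142, -0.1, 1.501]
force: [-1.4, 0.3, -0.0]
width: 12.6
gripper_force: 62.4
```

>>> move_arm:
  targets: "-1 -0.01 0 0.1 0 0 0; -1 0 0 0 0 0 0; -1 0 0 0 0 0 0"

```text
clock: 20.63
eef_pos: [506.9, -252.9, -18.7]
tool_rot: [-3.142, -0.1, 1.501]
force: [0.1, -0.2, -0.7]
width: 12.3
gripper_force: 62.4
```

>>> move_arm:
  targets: "-1 -0.01 0 0.1 0 0 0; -1 0 0 0 0 0 0; -1 0 0 0 0 0 0"

```text
clock: 20.88
eef_pos: [507.1, -253.0, -19.5]
tool_rot: [3.141, -0.099, 1.501]
force: [-0.1, 0.2, 0.5]
width: 12.5
gripper_force: 62.7
```

>>> move_arm:
  targets: "-1 -0.01 0 0.1 0 0 0; -1 0 0 0 0 0 0; -1 0 0 0 0 0 0"

```text
clock: 21.13
eef_pos: [507.1, -253.0, -19.5]
tool_rot: [3.141, -0.099, 1.501]
force: [-2.0, -0.6, 9.4]
width: 12.8
gripper_force: 63.7
```

>>> move_arm:
  targets: "-1 -0.01 0 0.1 0 0 0; -1 0 0 0 0 0 0; -1 0 0 0 0 0 0"

```text
clock: 21.38
eef_pos: [507.1, -253.1, -19.6]
tool_rot: [3.141, -0.099, 1.501]
force: [-4.2, 0.9, 17.5]
width: 12.0
gripper_force: 64.9
```

Contact is exactly where predicted. I'll relieve the load, then open.

>>> move_arm:
  targets: "-1 0.02 0 -0.2 0 0 0; -1 0 0 0 0 0 0; -1 0 0 0 0 0 0"

```text
clock: 21.63
eef_pos: [507.1, -253.1, -19.5]
tool_rot: [3.141, -0.099, 1.501]
force: [-0.5, 0.5, 4.9]
width: 12.4
gripper_force: 63.1
```

>>> move_arm:
  targets: "0 0 0 0 0 0 0; 0 0 0 0 0 0 0; 0 0 0 0 0 0 0; 0 0 0 0 0 0 0; 0 0 0 0 0 0 0"

```text
clock: 22.05
eef_pos: [506.8, -252.9, -19.8]
tool_rot: [-3.141, -0.1, 1.501]
force: [-0.1, 0.3, -0.0]
width: 42.8
gripper_force: 0.0
```

>>> move_arm:
  targets: "0 0.05 0 -0.5 0 0 0; 0 0.1 0 -1 0 0 0; 0 0.2 0 -2 0 0 0; 0 0.3 0 -3 0 0 0; 0 0.3 0 -3 0 0 0"

```text
clock: 22.47
eef_pos: [506.4, -252.5, 77.2]
tool_rot: [-3.14, -0.1, 1.501]
force: [1.7, -0.2, 0.2]
width: 42.5
gripper_force: 0.0
```

>>> move_arm:
  targets: "0 3 0 -3 0 0 0; 0 3.5 0 0 0 0 0; 0 3.5 0 0 0 0 0; 0 3.5 0 0 0 0 0; 0 0 0 0 0 0 0"

```text
clock: 22.88
eef_pos: [517.4, -113.2, 121.2]
tool_rot: [3.139, -0.104, 1.512]
force: [0.7, 0.3, -0.9]
width: 42.9
gripper_force: 0.0
```

```bash
python3 - <<'E'
from h import *
todo([506,-254,0],YAW)
t=snap('top','t14');w=snap('wrist','w14');s=snap('scene','s14'); b=load('t0')
d=np.abs(t['color'].astype(int)-b['color']).sum(2)
m=(d>60).astype(np.uint8)
n,l,st,c=cv2.connectedComponentsWithStats(m)
print([(st[i].tolist()) for i in range(1,n) if st[i][4]>8])
sd=np.abs(s['color'].astype(int)-load('s0')['color']).sum(2)
n,l,st,c=cv2.connectedComponentsWithStats((sd>60).astype(np.uint8))
print([(st[i].tolist()) for i in range(1,n) if st[i][4]>8])
# expected cover corners in each view
yaw=1.5;u=np.array([np.cos(yaw),np.sin(yaw)]);v=np.array([-u[1],u[0]]);cc=np.array([506.6,-266.6])
C=[[*(cc+u*a+v*e),9] for a,e in((-70,-50),(-70,50),(70,50),(70,-50))]
print(proj(t,C).round(0).tolist(),proj(s,C).round(0).tolist())
E
```

```text
t 22.88 pos [ 517.4 -113.2  121.2] rot [ 3.1385 -0.104   1.5116] F [ 0.7  0.3 -0.9] w 42.9
tool shift cm [-15.3   -0.34  10.58] turn deg [ 0.14 -5.96  0.65]
[[192, 172, 54, 39, 1632], [312, 181, 56, 60, 2151], [362, 180, 29, 50, 293], [360, 182, 152, 202, 13969], [242, 186, 3, 4, 12], [241, 195, 4, 5, 14], [443, 215, 6, 9, 11], [447, 215, 65, 95, 2246], [380, 357, 50, 27, 763], [332, 374, 14, 3, 20], [365, 375, 8, 3, 15]]
[[17, 0, 168, 202, 10151], [77, 73, 14, 17, 109], [111, 104, 5, 11, 18], [16, 124, 23, 8, 50], [241, 151, 70, 53, 1373], [22, 167, 5, 3, 9], [0, 175, 13, 14, 96], [253, 189, 3, 4, 9], [168, 202, 13, 11, 45], [170, 207, 6, 8, 23], [0, 259, 166, 106, 4862]]
[[380.0, 196.0], [379.0, 231.0], [331.0, 228.0], [333.0, 194.0]] [[110.0, 311.0], [89.0, 278.0], [143.0, 244.0], [166.0, 274.0]]
```

Bystanders show no change. I'll move clear and check the cover's outline on the mat numerically.

>>> move_arm:
  targets: "0 0 0 -3 0 0 0; 0 3.5 0 0 0 0 0; 0 3.5 0 0 0 0 0; 0 3.5 0 0 0 0 0; 0 0 0 0 0 0 0"

```text
clock: 23.45
eef_pos: [524.2, -14.2, 160.4]
tool_rot: [3.139, -0.104, 1.508]
force: [0.4, 0.7, 0.3]
width: 42.6
gripper_force: 0.0
```

```bash
python3 - <<'E'
from h import *
from scipy.ndimage import map_coordinates as mc
s=snap('scene','s15');t=snap('top','t15'); s0=load('s0');t0=load('t0')
u=np.array([np.cos(1.5),np.sin(1.5)]);v=np.array([-u[1],u[0]]);cc=np.array([506.6,-266.6])
def prof(d,d0,f):
    P=[[*f(a),9] for a in range(-90,91,5)]; q=proj(d,P)
    return [(mc(x['color'].astype(float).mean(2),[q[:,1],q[:,0]],order=1)).round().astype(int).tolist() for x in (d,d0)]
for n,d,d0 in(('scene',s,s0),('top',t,t0)):
    for e in(30,-30): print(n,'along v=',e,prof(d,d0,lambda a:cc+u*a+v*e)[0],'before',prof(d,d0,lambda a:cc+u*a+v*e)[1][::9])
    print(n,'across u=40',prof(d,d0,lambda a:cc+u*45+v*a)[0]); print(n,'across u=0',prof(d,d0,lambda a:cc+v*a)[0])
todo([506,-254,0],YAW)
E
```

```text
scene along v= 30 [138, 139, 138, 138, 147, 154, 155, 144, 139, 139, 139, 140, 153, 155, 156, 155, 155, 155, 156, 155, 155, 155, 155, 157, 215, 240, 243, 244, 244, 244, 243, 244, 244, 242, 227, 225, 229] before [231, 231, 231, 231, 232]
scene along v= -30 [230, 230, 230, 224, 212, 244, 244, 234, 230, 230, 226, 185, 236, 244, 244, 196, 155, 155, 156, 163, 159, 173, 167, 158, 155, 155, 155, 155, 157, 223, 244, 244, 244, 243, 233, 231, 231] before [230, 231, 231, 232, 231]
scene across u=40 [93, 202, 230, 231, 231, 231, 230, 228, 207, 242, 239, 181, 155, 155, 156, 155, 155, 174, 235, 242, 239, 237, 238, 243, 244, 233, 169, 155, 153, 148, 140, 152, 216, 230, 231, 231, 228]
scene across u=0 [226, 230, 230, 230, 230, 230, 231, 229, 193, 160, 155, 155, 156, 179, 194, 157, 155, 145, 139, 140, 154, 156, 155, 152, 156, 155, 156, 155, 172, 224, 214, 149, 139, 139, 142, 171, 105]
top along v= 30 [146, 147, 149, 185, 214, 202, 126, 151, 146, 153, 164, 170, 177, 182, 187, 193, 195, 197, 201, 204, 207, 209, 210, 213, 214, 215, 216, 217, 217, 219, 221, 220, 213, 208, 217, 192, 155] before [213, 213, 214, 215, 216]
top along v= -30 [205, 204, 205, 205, 210, 220, 215, 199, 206, 190, 149, 190, 205, 212, 209, 188, 187, 190, 197, 191, 191, 196, 196, 197, 198, 198, 201, 205, 208, 212, 215, 216, 217, 216, 217, 201, 180] before [212, 214, 214, 216, 216]
top across u=40 [186, 195, 199, 205, 208, 209, 212, 214, 215, 216, 216, 215, 205, 197, 201, 206, 209, 211, 212, 214, 215, 216, 217, 216, 217, 218, 218, 219, 220, 220, 220, 221, 221, 221, 220, 220, 220]
top across u=0 [161, 190, 203, 205, 213, 214, 203, 192, 190, 187, 188, 196, 197, 194, 184, 183, 183, 184, 188, 190, 194, 195, 197, 199, 201, 203, 204, 207, 207, 210, 211, 211, 212, 213, 214, 215, 216]
t 23.55 pos [523.4 -21.1 159.1] rot [ 3.141  -0.0991  1.5018] F [-0.5 -0.6  0.1] w 42.3
tool shift cm [-24.81  -0.14  13.53] turn deg [ 0.03 -5.68  0.1 ]
```

```bash
python3 -c "
from cell import order
print(order.finish_job())"
```

```text
the job is handed in; nothing more can be done
None
```

I pushed the tab with about 8 N until the cover sprang up, let the tab go, lifted the cover off by its rib and laid it flat, right way up, on the middle of the mat; the cameras showed nothing else moved, and the job is handed in.

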